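Take the inside depth of the jade cup and clamp the gauge

ROBOT

A 6-joint arm with a two-finger parallel gripper is mounted at the origin on the work surface. World frame = base frame: x ahead of the robot, y to its left, z up, the work surface at z = 0. Lengths are in m, angles in rad, forces in N, time in s.
With the tool pointing down it reaches from about 0.3 to 0.875 m from the base axis. Payload 6.4 kg.
Tool frame: the origin (TCP) lies at the very end of the fingers, on their centre line; the grasp point (between the pads) lies 19 mm behind it; z points along the fingers, y is the line along which they close (so a half turn about z gives the same grasp; the last joint's range is limited). The gripper opens to 85 mm and grips with 20 to 120 N. Pads are 22 mm wide; open, the fingers measure 114 mm over their backs; the gripper's body (76 mm by 85 mm) begins 54 mm behind the grasp point. The pads swing forward as they close: fully open they stand 13 mm farther back than shut.
Start: joints at [-1.459, 0.181, 1.607, -0, 1.354, -0.206], TCP at [0.18, -0.546, 0.231] pointing down, gripper open.
Joint ranges: [-2.99, 2.99], [-0.89, 2.07], [0.3, 2.58], [-1.14, 4.28], [0, 2.63], [-3.12, 3.12]. Speed limits (rad/s): [2.57, 2.57, 3.01, 3.14, 3.14, 3.14].

INTERFACE

Orientations are given as [roll, pitch, yaw] about the fixed x, y, z axes, in that order (R = Rz(yaw) Ry(pitch) Rx(roll)).
In Python, from station import r, optics gives the robot as it stands. The module is installed in compiled form; this text tells all that it offers.
- The arm moves only by the tool drive_tool, never from a script. Its argument "series" is a list of rows, each a list of 2 entries, a list of its own where there are three numbers: the shift along the tool's x, y, z in cm, then the turn, a rotation vector about the tool's x, y, z in degrees. In form: [[[tx, ty, tz], [rx, ry, rz]], ...]. A call has exactly 10 rows; each row is the pose to reach, as a shift and turn from the pose commanded when the call began, along the tool's axes at that moment; what a row does not reach only later rows make up. A row lasts 1/8 s, in which the tool goes at most 62.5 mm and 10.7 degrees, less where a joint would pass 70% of its speed; a pose out of reach is approached as far as the arm can. A call with a gripper value outside its range is refused whole. "hand" is the closure, from 0 (fully open) to 1 (shut), set as the call begins (left out, the last holds). The fingers move at their own pace and stop on an object; "force" is the grip in N (left out, the last holds). Time passes only in rows, so rows that repeat a pose let the fingers close, or fill a call up. It gives the time, the measured TCP pose, the force, the opening and the grip force at its end, in the units of the state.
- r.sense(): the state, without advancing time (a new reading comes with each control period).
- optics.snapshot(name): name is "side" or "top"; returns a dict with "color" (480x640x3 uint8, red, green, blue), "depth" (480x640 float32, m along the optical axis (not along the pixel's ray), 0 where there is no reading), "fx", "fy", "cx", "cy" (pixels), "cam_to_world" (4x4, takes a point from camera to world coordinates). Camera axes: x right, y down, z forward; pixel columns grow to the right and rows downward; lengths in m; the calibration is good to about 2 mm. A picture is of the moment at which its call begins.
- r.close_job(): hands the job in; it is judged then, once.
The state is a dict: "clock": time; "joint_positions": joint angles; "joint_velocities": joint speeds; "joint_torque": joint torques, N m; "position": TCP position; "ee_rot": TCP orientation; "force": force on the tool from outside, world axes, zero at the start; "ft_torque": the same for the moment, N m; "grip_width": opening from 0.0 (shut) to 1.0 (fully open); "gripper_force": force on a finger pad.
Only numpy, scipy, OpenCV 4.12 (cv2) and the standard library are available. Lean on these libraries where they do the work, as an engineer would, in place of code of your own. Each camera call takes 0.05 s, during which the arm holds its last target. There are 200 camera calls.

TASK

Measure how deep the jade cup is: lower the probe of the depth gauge (by its knob) gently into the cup until its tip just touches the bottom, then swing the clamp lever fully shut so that the slide is locked with the tip still resting on the bottom, and let go. Do not press hard on the jade (20 N would chip it), do not shift the cup, and leave the other valuables alone.

Things in the scene. Friction and masses are not known exactly. Their poses are not given: they have to be found in the camera images.
- gauge: bench depth gauge, fixed to the cart top: dark steel base plate 150 x 245 x 12 mm, and on it an upright square steel column 20 x 20 mm whose top is 205 mm above the cart. Origin: underside of the plate, straight below the probe. z up; the column's axis stands 110 mm from the origin along +y; the plate spans x -75 to 75 and y -80 to 165 mm
- carriage: the slide, about 0.35 kg: block 54 x 44 x 36 mm riding on the column, with an arm (22 wide, 16 thick) along -y to above the cup. Origin: lowest point of the probe tip; axes as the gauge's. Over the tip: block 64-100 mm, arm 70-86, knob 86-120. Moves only vertically, 90 mm; unclamped, 6 N of friction holds it where it is left (2 to 4 N lowers it, 10 N raises it). Clamped, it is much stiffer
- probe_tip (a point): lowest point of the steel probe (rod 8 mm, ball tip 12 mm diameter) that hangs from the arm's end straight below the knob; same point as the carriage's origin. It starts 85 to 100 mm above the cart, over the cup's mouth, within about 5 mm of the cup's axis
- knob (a point): middle of the gauge's grip knob: upright aluminium cylinder 24 mm diameter, 34 mm tall, on the probe's axis 103 mm above the tip; to be gripped from above
- clamp (a joint): clamp lever angle (rad): 0 open, pointing along the gauge's -x; 1.57 shut, pointing along the gauge's +y (turns clockwise seen from above; stop at 1.6). Starts at 0 to 0.35, stays where left. From about 1.05 on an eccentric bears on the column and it turns heavier (some 2 to 8 N at its end); locked past 1.3, fully shut at 1.57
- lever_end (a point): centre of the upright black pin (14 mm diameter, spanning 102 to 128 mm over the probe tip) at the end of the steel lever (10 mm wide, 14 mm tall), 85 mm from the pivot; this point is 114 mm over the tip. Push it with closed fingers or pinch it from above; only the base plate is under it
- lever_pivot (a point): point on the upright axis of the clamp lever, on top of the carriage block, at the level of lever_end; in the gauge's frame 23 mm along -x and 110 mm along +y from the probe axis
- cup: white jade cup, loose, 72 mm diameter at the rim, 60 mm tall, wall 4 mm, standing on the gauge's base plate below the probe. Origin: centre of its underside, z up. Its inside bottom is flat, 14 to 38 mm above the underside: how high is not known (it is what the gauge is for)
- medal_stand: slotted beech stand 60 x 120 mm with three upright silver medals of 40 mm, 53 mm tall in all, in one piece; bystander, origin centre of underside
- compact: round enamelled gold compact, 72 mm diameter, 16 mm thick; bystander, origin centre of underside
- egg: green malachite egg in a small brass foot, 48 mm diameter, 67 mm tall, in one piece; bystander, origin centre of underside
There are look-alikes about, which are no part of the job. What is shaped like the cup but blue is not meant.

How it is judged:
By the outcome, as a careful person would: the job done as asked, in the order asked, and still so for the second after the job is handed in, with the robot touching nothing.
It also fails if it takes over 58 s, if anything falls off the work surface, if the arm or the gripper's body presses on something with over 40 N, if the wrist force passes 120 N, or if a joint passes its speed limit or range.

## Working session

There is one attempt and no reset: what is moved stays moved. The work goes in short steps, Python scripts to look and compute and a tool call to move; the robot and the scene stay as the last step left them, time stands still between calls to the robot, and variables do not carry over. Pictures are saved under pics/ and viewed, at most 10 in all, crops included, and the job is handed in when it is done.

Besides the shell and the picture viewer there is one more tool, called after "Request:" by a JSON object that holds its "op" and its "data". drive_tool: Moves the arm, as the interface text tells. Its arguments: {"type":"object","properties":{"series":{"type":"array"},"hand":{"type":"number"},"force":{"type":"number"}},"required":["series"]}

```bash
mkdir -p pics; cat > h.py <<'E'
import numpy as np,cv2
from station import r,optics
def snap(n,f=None):
    s=optics.snapshot(n)
    if f: cv2.imwrite('pics/'+f,s['color'][:,:,::-1])
    return s
def pts(s):
    d=s['depth'];v,u=np.indices(d.shape)
    P=np.stack([(u-s['cx'])/s['fx']*d,(v-s['cy'])/s['fy']*d,d],-1)
    M=s['cam_to_world'];W=P@M[:3,:3].T+M[:3,3];W[d==0]=np.nan
    return W
def ray(s,u,v,z):
    M=s['cam_to_world'];q=M[:3,:3]@np.array([(u-s['cx'])/s['fx'],(v-s['cy'])/s['fy'],1]);o=M[:3,3]
    return o+q*(z-o[2])/q[2]
E
python3 - <<'E'
from h import *
for n in('top','side'):
    s=snap(n,n+'0.png');np.savez(n+'0.npz',**s);print(n,s['cam_to_world'].round(3).tolist(),s['fx'],s['cx'],s['cy'])
print(r.sense())
E
```

```text
top [[0.002, -0.988, 0.151, 0.372], [-1.0, -0.003, -0.007, -0.02], [0.007, -0.151, -0.988, 1.467], [0.0, 0.0, 0.0, 1.0]] 601.5261113258942 312.8110207743155 238.72557960444803
side [[-0.785, -0.447, 0.429, 0.012], [-0.62, 0.558, -0.553, 0.73], [0.008, -0.7, -0.715, 1.092], [0.0, 0.0, 0.0, 1.0]] 541.1052012382264 326.2867235438503 230.4641975072288
{'clock': 0.1, 'joint_positions': array([-1.45929883e+00,  1.81511306e-01,  1.60791240e+00,  2.56032383e-05,
        1.35381405e+00, -2.06277686e-01]), 'joint_velocities': array([ 0.0001212 , -0.00128663, -0.00209364, -0.00017773, -0.00126388,
        0.00157825]), 'joint_torque': array([ 1.79945764e-04, -4.45874727e+01, -3.52238774e+01, -2.15387395e-04,
        4.14460665e-03,  3.92025868e-05]), 'position': array([ 0.17964017, -0.54568684,  0.23044707]), 'ee_rot': array([-3.13998755e+00, -3.61409742e-04,  3.17769362e-01]), 'force': array([-0.24823633, -0.34425272, -0.13809632]), 'ft_torque': array([ 0.03220902, -0.0078476 ,  0.04791628]), 'gripper_force': 0.0, 'grip_width': 1.0027837404105306}
```

View pics/top0.png

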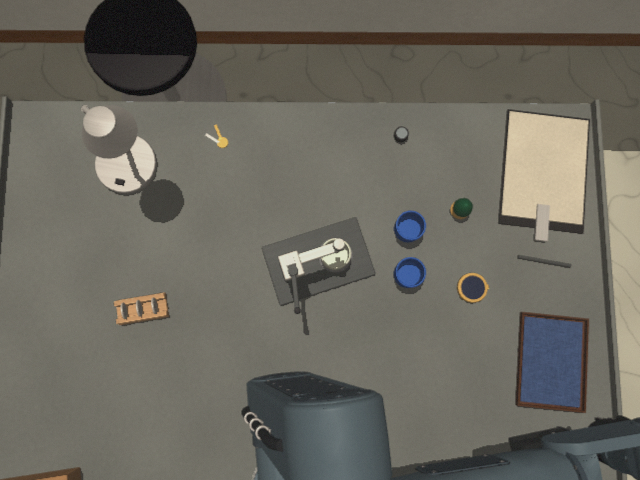

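View pics/side0.png

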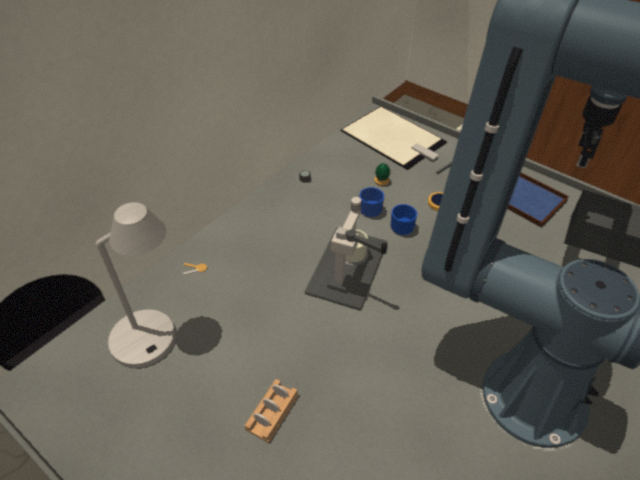

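The white cup under the gauge's arm at top (336,255) is the jade one: it stands on the base plate and is white. The blue cups at (410,226) and (410,273) are look-alikes. I'll confirm this in an enlarged crop.

```bash
python3 - <<'E'
from h import *
s=dict(np.load('top0.npz'));W=pts(s);c=s['color']
cr=c[205:345,250:390,::-1];cv2.imwrite('pics/crop.png',cv2.resize(cr,None,fx=4.2,fy=4.2,interpolation=cv2.INTER_CUBIC))
# plate outline at z=.012
hsv=cv2.cvtColor(c,cv2.COLOR_RGB2HSV)
sub=np.zeros(c.shape[:2],bool);sub[205:345,250:390]=1
z=W[...,2]
for lo,hi,n in((.006,.02,'plate'),(.05,.07,'rim'),(.15,.18,'arm'),(.1,.23,'carr'),(.19,.215,'top')):
    m=sub&(z>lo)&(z<hi);P=W[m];print(n,m.sum(),np.nanmedian(P,0).round(4),P.min(0).round(4),P.max(0).round(4))
m=sub&(z>.006)&(z<.25);P=W[m]
print('rect all',cv2.minAreaRect((P[:,:2]*1000).astype(np.float32)))
# plate from colour
g=cv2.cvtColor(c,cv2.COLOR_RGB2GRAY);print(g[270,255:385:8],g[225,300:370:6])
# height map
np.set_printoptions(linewidth=250)
print((z[236:336:4,264:372:4]*1000).round().astype(int))
E
```

```text
plate 5114 [ 0.5302 -0.0451  0.0123] [ 0.3405 -0.2165  0.006 ] [0.6807 0.1234 0.02  ]
rim 67 [ 0.549  -0.0931  0.0655] [ 0.5169 -0.1169  0.0508] [ 0.5853 -0.0489  0.0699]
arm 405 [ 0.5388 -0.0358  0.1733] [ 0.4805 -0.0968  0.1548] [0.5618 0.0291 0.1799]
carr 1221 [0.5236 0.0038 0.1881] [ 0.4081 -0.0968  0.1548] [0.5664 0.0459 0.2183]
top 518 [0.504  0.0106 0.2051] [ 0.4081 -0.0927  0.19  ] [0.5664 0.0434 0.2149]
rect all ((510.2281494140625, -46.73982238769531), (339.67510986328125, 339.8788757324219), 0.20748257637023926)
[117 117  94  95 178  95 127  94  63  62  72  60  88  89  90 109 112] [115 111 114 115 111  90  94  91  90  91 118 118]
[[                   3                    0                    0                   -1                   -2                    2                   -5                   -1                    9                   12                    7
                    13                   13                   15                   10                   10                   12                   17                   16                   12                   10       
[... 13260 characters left out ...]
                    0                   -1                   -2]
 [                  -1                    2                    0                    5                   -2                    4                    8                    2                    5                   -3                   -7
                     2                    1                    2                    0                    1                   -1                    1                    1                    1                    3                   -5
                     1                    0                   -2                    2                    0]]<stdin>:16: RuntimeWarning: invalid value encountered in cast
```

View pics/crop.png

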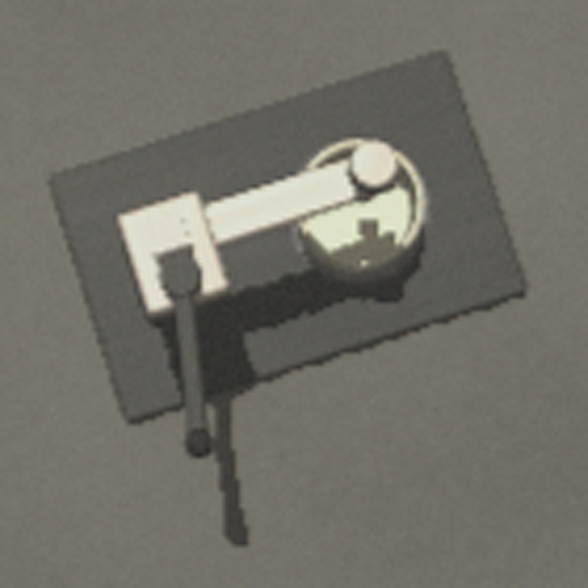

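The crop shows the gauge: plate corners at (50,178), (447,50), (525,293), (130,422), the white jade cup around (365,205), the knob at (375,164), the lever pivot at (182,272) and its pin at (199,440).

```bash
python3 - <<'E'
from h import *
s=dict(np.load('top0.npz'));W=pts(s)
f=lambda u,v,z:ray(s,250+u/4.2-.4,205+v/4.2-.4,z)
C=[f(u,v,.012)[:2] for u,v in((50,178),(447,50),(525,293),(130,422))]
print(np.round(C,4));c=np.mean(C,0)
ydir=(C[0]-C[1])+(C[3]-C[2]);ydir/=np.linalg.norm(ydir);x=np.array([ydir[1],-ydir[0]])
yaw=np.arctan2(x[1],x[0]);print('centre',c,'yaw',np.degrees(yaw),'origin',c-ydir*.0425, 'pivot',c-ydir*.0425-x*.023+ydir*.11)
z=W[...,2];sub=np.zeros(z.shape,bool)
def med(u0,u1,v0,v1,lo,hi):
    q=z[v0:v1,u0:u1];q=q[(q>lo)&(q<hi)];print(q.size,q.mean().round(4));return q.mean()
zk=med(335,344,240,249,.19,.23);za=med(302,330,244,262,.155,.19);zb=med(280,300,255,278,.178,.196)
zt=np.mean([zk-.12,za-.086,zb-.1]);print('tip',zt)
print('knob',f(375,164,zt+.12),'pin',f(199,440,zt+.128),'pivot',f(182,272,zt+.12))
p=f(199,440,zt+.128)[:2]-(c-ydir*.0425-x*.023+ydir*.11);print('lever len',np.linalg.norm(p),'ang world',np.degrees(np.arctan2(p[1],p[0])))
q=z[255:275,325:350];q=q[(q>.02)&(q<.05)];print('cup bottom',np.median(q),q.size)
E
```

```text
[[ 0.5737  0.0952]
 [ 0.6503 -0.1362]
 [ 0.5076 -0.1801]
 [ 0.4328  0.0473]]
centre [ 0.54109466 -0.04343717] yaw 18.245232402649492 origin [ 0.55440077 -0.08380049] pivot [0.49811776 0.01346833]
77 0.2074
311 0.173
231 0.1874
tip 0.08726919155732504
knob [ 0.55429866 -0.08377027  0.20726919] pin [0.41556331 0.00390013 0.21526919] pivot [0.4993688  0.01307885 0.20726919]
lever len 0.08310709025465511 ang world -173.3888179054437
cup bottom 0.033095215273643674 239
```

Request:
{"op": "drive_tool", "data": {"series": [[[5, -3.2, -2], [0, 0, -9]], [[10, -6.4, -4], [0, 0, -18]], [[16, -10.3, -5], [0, 0, -27]], [[22, -14.2, -5], [0, 0, -36]], [[28, -18, -5], [0, 0, -45]], [[34, -21.9, -5], [0, 0, -54]], [[40, -25.8, -5], [0, 0, -64]], [[45, -29, -5], [0, 0, -74]], [[50, -32.2, -5], [0, 0, -84]], [[50, -32.2, -5], [0, 0, -90]]], "hand": 0, "force": 20}}

```text
clock: 1.35
position: [0.5551, -0.0814, 0.2808]
ee_rot: [-3.141, -0.001, 1.895]
force: [0.2, -1.0, -0.5]
grip_width: 1.0
gripper_force: 0.0
```

Request:
{"op": "drive_tool", "data": {"series": [[[0, 0, 0], [0, 0, 0]], [[0, 0, 0], [0, 0, 0]], [[0, 0, 0], [0, 0, 0]], [[0, 0, 0], [0, 0, 0]], [[0, 0, 0], [0, 0, 0]], [[0, 0, 0], [0, 0, 0]], [[0, 0, 0], [0, 0, 0]], [[0, 0, 0], [0, 0, 0]], [[0, 0, 0], [0, 0, 0]], [[0, 0, 0], [0, 0, 0]]]}}

```text
clock: 2.6
position: [0.5541, -0.084, 0.2813]
ee_rot: [3.142, 0.0, 1.889]
force: [0.1, -0.2, -0.3]
grip_width: 0.999
gripper_force: 0.0
```

Request:
{"op": "drive_tool", "data": {"series": [[[0, 0, 3], [0, 0, 0]], [[0, 0, 6], [0, 0, 0]], [[0, 0, 8], [0, 0, 0]], [[0, 0, 9.5], [0, 0, 0]], [[0, 0, 10.3], [0, 0, 0]], [[0, 0, 10.3], [0, 0, 0]], [[0, 0, 10.3], [0, 0, 0]], [[0, 0, 10.3], [0, 0, 0]], [[0, 0, 10.3], [0, 0, 0]], [[0, 0, 10.3], [0, 0, 0]]]}}

```text
clock: 3.85
position: [0.5541, -0.0841, 0.1785]
ee_rot: [3.141, 0.0, 1.889]
force: [0.6, 0.3, 0.4]
grip_width: 1.005
gripper_force: 0.0
```

Request:
{"op": "drive_tool", "data": {"series": [[[0, 0, 0], [0, 0, 0]], [[0, 0, 0], [0, 0, 0]], [[0, 0, 0], [0, 0, 0]], [[0, 0, 0], [0, 0, 0]], [[0, 0, 0], [0, 0, 0]], [[0, 0, 0], [0, 0, 0]], [[0, 0, 0], [0, 0, 0]], [[0, 0, 0], [0, 0, 0]], [[0, 0, 0], [0, 0, 0]], [[0, 0, 0], [0, 0, 0]]], "hand": 1, "force": 20}}

```text
clock: 5.1
position: [0.5537, -0.0842, 0.1782]
ee_rot: [-3.141, -0.0, 1.889]
force: [-5.0, -1.6, 1.3]
grip_width: 0.267
gripper_force: 23.3
```

Request:
{"op": "drive_tool", "data": {"series": [[[0, 0, 0.5], [0, 0, 0]], [[0, 0, 1], [0, 0, 0]], [[0, 0, 1.5], [0, 0, 0]], [[0, 0, 2], [0, 0, 0]], [[0, 0, 2.5], [0, 0, 0]], [[0, 0, 3], [0, 0, 0]], [[0, 0, 3.5], [0, 0, 0]], [[0, 0, 4], [0, 0, 0]], [[0, 0, 4.4], [0, 0, 0]], [[0, 0, 4.4], [0, 0, 0]]]}}

```text
clock: 6.35
position: [0.5537, -0.0842, 0.1336]
ee_rot: [-3.141, -0.0, 1.889]
force: [-3.7, -3.2, -3.2]
grip_width: 0.27
gripper_force: 22.9
```

Request:
{"op": "drive_tool", "data": {"series": [[[0, 0, 0.05], [0, 0, 0]], [[0, 0, 0.1], [0, 0, 0]], [[0, 0, 0.15], [0, 0, 0]], [[0, 0, 0.2], [0, 0, 0]], [[0, 0, 0.25], [0, 0, 0]], [[0, 0, 0.3], [0, 0, 0]], [[0, 0, 0.35], [0, 0, 0]], [[0, 0, 0.4], [0, 0, 0]], [[0, 0, 0.45], [0, 0, 0]], [[0, 0, 0.5], [0, 0, 0]]]}}

```text
clock: 7.6
position: [0.5537, -0.0842, 0.1296]
ee_rot: [-3.141, -0.0, 1.889]
force: [-6.4, -2.4, 0.7]
grip_width: 0.27
gripper_force: 23.3
```

Request:
{"op": "drive_tool", "data": {"series": [[[0, 0, 0.02], [0, 0, 0]], [[0, 0, 0.04], [0, 0, 0]], [[0, 0, 0.06], [0, 0, 0]], [[0, 0, 0.08], [0, 0, 0]], [[0, 0, 0.1], [0, 0, 0]], [[0, 0, 0.12], [0, 0, 0]], [[0, 0, 0.14], [0, 0, 0]], [[0, 0, 0.16], [0, 0, 0]], [[0, 0, 0.18], [0, 0, 0]], [[0, 0, 0.2], [0, 0, 0]]]}}

```text
clock: 8.85
position: [0.5537, -0.0842, 0.1276]
ee_rot: [-3.141, -0.0, 1.889]
force: [-6.2, -2.3, 2.1]
grip_width: 0.274
gripper_force: 23.3
```

```bash
python3 - <<'E'
from h import *
for i in range(4):
    s=snap('side','s1.png' if i==0 else None);q=r.sense();print(q['clock'],q['position'].round(5),q['force'].round(2))
E
```

```text
8.9 [ 0.55366 -0.08419  0.12752] [-5.61 -1.45  1.34]
8.95 [ 0.55366 -0.08418  0.12751] [-5.03 -2.27  1.9 ]
9.0 [ 0.55368 -0.08418  0.12753] [-6.79 -2.96  1.47]
9.05 [ 0.55369 -0.08419  0.12754] [-5.02 -2.9   0.7 ]
```

Request:
{"op": "drive_tool", "data": {"series": [[[0, 0, 0.01], [0, 0, 0]], [[0, 0, 0.03], [0, 0, 0]], [[0, 0, 0.04], [0, 0, 0]], [[0, 0, 0.05], [0, 0, 0]], [[0, 0, 0.07], [0, 0, 0]], [[0, 0, 0.08], [0, 0, 0]], [[0, 0, 0.09], [0, 0, 0]], [[0, 0, 0.1], [0, 0, 0]], [[0, 0, 0.11], [0, 0, 0]], [[0, 0, 0.12], [0, 0, 0]]]}}

```text
clock: 10.3
position: [0.5537, -0.0842, 0.1263]
ee_rot: [-3.141, -0.0, 1.889]
force: [-5.8, -3.2, 1.2]
grip_width: 0.273
gripper_force: 23.3
```

Request:
{"op": "drive_tool", "data": {"series": [[[0, 0, 0.01], [0, 0, 0]], [[0, 0, 0.02], [0, 0, 0]], [[0, 0, 0.03], [0, 0, 0]], [[0, 0, 0.04], [0, 0, 0]], [[0, 0, 0.05], [0, 0, 0]], [[0, 0, 0.06], [0, 0, 0]], [[0, 0, 0.07], [0, 0, 0]], [[0, 0, 0.08], [0, 0, 0]], [[0, 0, 0.09], [0, 0, 0]], [[0, 0, 0.1], [0, 0, 0]]]}}

```text
clock: 11.55
position: [0.5537, -0.0842, 0.1253]
ee_rot: [-3.141, -0.0, 1.889]
force: [-5.6, -2.3, 2.1]
grip_width: 0.274
gripper_force: 23.3
```

Request:
{"op": "drive_tool", "data": {"series": [[[0, 0, 0.01], [0, 0, 0]], [[0, 0, 0.02], [0, 0, 0]], [[0, 0, 0.03], [0, 0, 0]], [[0, 0, 0.04], [0, 0, 0]], [[0, 0, 0.05], [0, 0, 0]], [[0, 0, 0.06], [0, 0, 0]], [[0, 0, 0.07], [0, 0, 0]], [[0, 0, 0.08], [0, 0, 0]], [[0, 0, 0.09], [0, 0, 0]], [[0, 0, 0.1], [0, 0, 0]]]}}

```text
clock: 12.8
position: [0.5537, -0.0842, 0.1244]
ee_rot: [-3.141, -0.0, 1.889]
force: [-5.2, -2.5, 1.0]
grip_width: 0.272
gripper_force: 23.3
```

Request:
{"op": "drive_tool", "data": {"series": [[[0, 0, 0.01], [0, 0, 0]], [[0, 0, 0.02], [0, 0, 0]], [[0, 0, 0.03], [0, 0, 0]], [[0, 0, 0.04], [0, 0, 0]], [[0, 0, 0.05], [0, 0, 0]], [[0, 0, 0.06], [0, 0, 0]], [[0, 0, 0.07], [0, 0, 0]], [[0, 0, 0.08], [0, 0, 0]], [[0, 0, 0.09], [0, 0, 0]], [[0, 0, 0.1], [0, 0, 0]]]}}

```text
clock: 14.05
position: [0.5537, -0.0842, 0.1235]
ee_rot: [-3.141, -0.0, 1.889]
force: [-5.8, -2.2, 3.1]
grip_width: 0.274
gripper_force: 23.4
```

Request:
{"op": "drive_tool", "data": {"series": [[[0, 0, 0.01], [0, 0, 0]], [[0, 0, 0.01], [0, 0, 0]], [[0, 0, 0.02], [0, 0, 0]], [[0, 0, 0.02], [0, 0, 0]], [[0, 0, 0.03], [0, 0, 0]], [[0, 0, 0.03], [0, 0, 0]], [[0, 0, 0.04], [0, 0, 0]], [[0, 0, 0.04], [0, 0, 0]], [[0, 0, 0.05], [0, 0, 0]], [[0, 0, 0.06], [0, 0, 0]]]}}

```text
clock: 15.3
position: [0.5537, -0.0842, 0.1233]
ee_rot: [-3.141, -0.0, 1.889]
force: [-7.9, -2.2, 5.9]
grip_width: 0.271
gripper_force: 23.7
```

```bash
python3 - <<'E'
from h import *
for i in range(4):
    s=snap('side');q=r.sense();print(q['clock'],q['position'].round(5),q['force'].round(2))
E
```

```text
15.35 [ 0.55373 -0.0842   0.12334] [-7.71 -1.88  6.7 ]
15.4 [ 0.55371 -0.0842   0.12331] [-7.24 -1.96  5.67]
15.45 [ 0.5537  -0.0842   0.12331] [-7.48 -1.56  5.86]
15.5 [ 0.5537  -0.08421  0.12332] [-8.01 -1.49  5.65]
```

The tip is on the bottom: Fz rose from about 2 N to 6 N and the slide stopped moving. I'll release the knob and lift clear.

Request:
{"op": "drive_tool", "data": {"series": [[[0, 0, 0], [0, 0, 0]], [[0, 0, 0], [0, 0, 0]], [[0, 0, 0], [0, 0, 0]], [[0, 0, 0], [0, 0, 0]], [[0, 0, 0], [0, 0, 0]], [[0, 0, -2], [0, 0, 0]], [[0, 0, -4], [0, 0, 0]], [[0, 0, -7], [0, 0, 0]], [[0, 0, -10], [0, 0, 0]], [[0, 0, -10], [0, 0, 0]]], "hand": 0}}

```text
clock: 16.75
position: [0.5557, -0.0847, 0.2253]
ee_rot: [3.137, 0.003, 1.889]
force: [0.2, 0.2, -0.0]
grip_width: 1.0
gripper_force: 0.0
```

Request:
{"op": "drive_tool", "data": {"series": [[[2, -2.2, 0], [0, 0, 3]], [[5, -5.5, 0], [0, 0, 6]], [[8, -8.5, 0], [0, 0, 9]], [[10, -11, 0], [0, 0, 11.5]], [[10.3, -11, 0], [0, 0, 11.5]], [[10.3, -11, 3], [0, 0, 11.5]], [[10.3, -11, 6], [0, 0, 11.5]], [[10.3, -11, 8.3], [0, 0, 11.5]], [[10.3, -11, 8.3], [0, 0, 11.5]], [[10.3, -11, 8.3], [0, 0, 11.5]]], "hand": 1}}

```text
clock: 18.0
position: [0.4181, -0.0209, 0.14]
ee_rot: [3.141, 0.0, 1.688]
force: [0.5, -0.2, 0.7]
grip_width: -0.0
gripper_force: 0.0
```

```bash
python3 - <<'E'
from h import *
s=snap('top');q=r.sense();print(q['clock'],q['position'].round(4),q['ee_rot'].round(3),q['force'].round(2),q['grip_width'])
W=pts(s);z=W[...,2]
cv2.imwrite('pics/t2.png',cv2.resize(s['color'][205:345,250:390,::-1],None,fx=4.2,fy=4.2,interpolation=cv2.INTER_CUBIC))
for k in((335,344,242,252,.12,.18),(302,330,246,265,.1,.14)):
    a=z[k[2]:k[3],k[0]:k[1]];a=a[(a>k[4])&(a<k[5])];print(a.size,a.mean())
s=snap('side');cv2.imwrite('pics/s2.png',cv2.resize(s['color'][180:320,280:420,::-1],None,fx=4.2,fy=4.2,interpolation=cv2.INTER_CUBIC))
E
```

```text
18.05 [ 0.4183 -0.021   0.1404] [3.140e+00 1.000e-03 1.688e+00] [0.5  0.11 0.52] 1.5044553138477367e-05
73 0.15163160222101563
295 0.11788749397254408
```

View pics/t2.png

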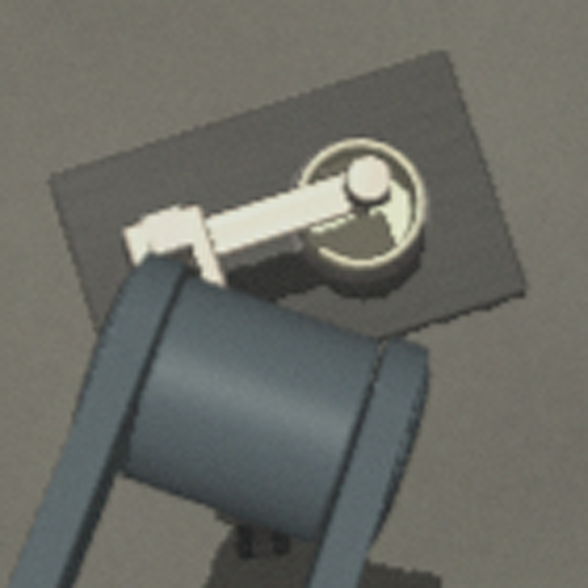

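View pics/s2.png

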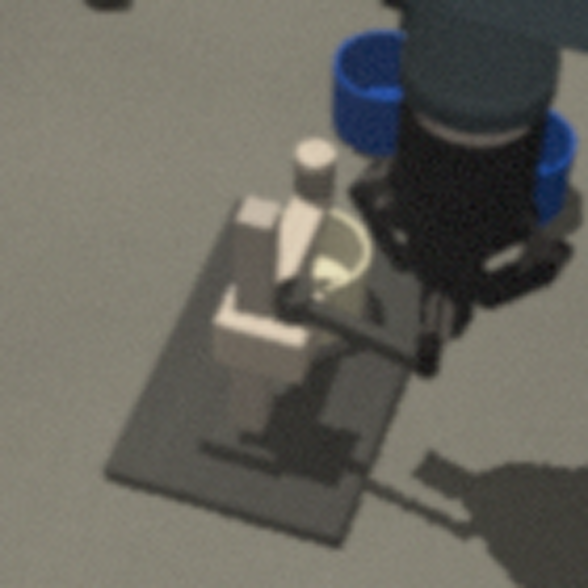

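The carriage is down (knob top 0.152) and the cup hasn't moved. In the side crop, the closed fingers are right beside the pin at about (425,345). Next I'll swing the lever about its pivot.

Request:
{"op": "drive_tool", "data": {"series": [[[0.89, -0.21, 0], [0, 0, 6]], [[1.8, -0.33, 0], [0, 0, 12]], [[2.71, -0.35, 0], [0, 0, 18]], [[3.62, -0.28, 0], [0, 0, 24]], [[4.52, -0.11, 0], [0, 0, 30]], [[5.4, 0.15, 0], [0, 0, 36]], [[6.24, 0.5, 0], [0, 0, 42]], [[7.04, 0.94, 0], [0, 0, 48]], [[7.8, 1.46, 0], [0, 0, 54]], [[8.49, 2.05, 0], [0, 0, 60]]]}}

```text
clock: 19.35
position: [0.4285, 0.0661, 0.1405]
ee_rot: [3.14, -0.001, 0.638]
force: [-0.4, -1.7, 0.9]
grip_width: 0.002
gripper_force: 0.8
```

```bash
python3 - <<'E'
from h import *
for i in range(3):
    s=snap('side');q=r.sense();print(q['clock'],q['position'].round(4),q['ee_rot'].round(3),q['force'].round(2))
cv2.imwrite('pics/s3.png',cv2.resize(s['color'][180:320,280:420,::-1],None,fx=4.2,fy=4.2,interpolation=cv2.INTER_CUBIC))
yaw=q['ee_rot'][2];x=np.array([np.cos(yaw),np.sin(yaw)]);y=np.array([x[1],-x[0]])
d=np.array([.4986,.0133])-q['position'][:2];print('pivot in tool',d@x,d@y)
E
```

```text
19.4 [0.429  0.0667 0.1406] [ 3.14e+00 -2.00e-03  6.33e-01] [ 0.2  -0.26  0.69]
19.45 [0.4288 0.0664 0.1405] [ 3.14e+00 -2.00e-03  6.41e-01] [-0.06  0.27  0.36]
19.5 [0.4285 0.0662 0.1403] [ 3.14e+00 -1.00e-03  6.43e-01] [ 0.03  0.72 -0.47]
pivot in tool 0.024404848223263966 0.08436231714585928
```

View pics/s3.png

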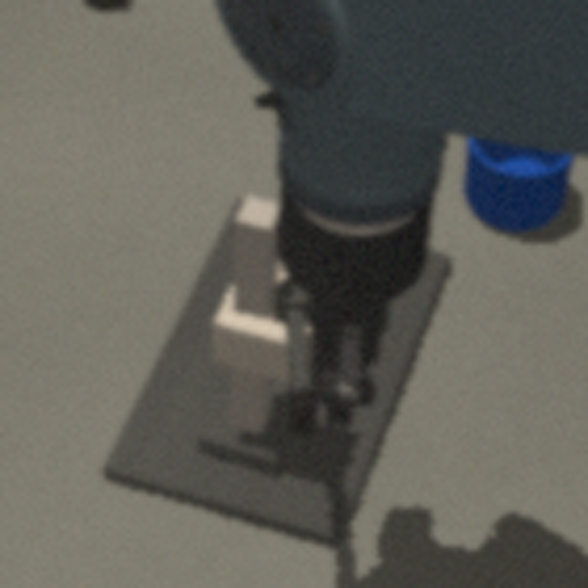

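The lever followed the fingers: in the side crop, its pin is now hidden behind the hand at about (320,400). I'll continue slowly into the heavy zone.

Request:
{"op": "drive_tool", "data": {"series": [[[0.3, -0.08, 0], [0, 0, 2]], [[0.6, -0.15, 0], [0, 0, 4]], [[0.9, -0.21, 0], [0, 0, 6]], [[1.2, -0.26, 0], [0, 0, 8]], [[1.5, -0.3, 0], [0, 0, 10]], [[1.81, -0.32, 0], [0, 0, 12]], [[2.11, -0.34, 0], [0, 0, 14]], [[2.42, -0.35, 0], [0, 0, 16]], [[2.73, -0.34, 0], [0, 0, 18]], [[3.03, -0.33, 0], [0, 0, 20]]]}}

```text
clock: 20.75
position: [0.4499, 0.0864, 0.1399]
ee_rot: [3.141, 0.0, 0.293]
force: [-2.3, -1.1, 1.7]
grip_width: -0.0
gripper_force: 1.1
```

```bash
python3 - <<'E'
from h import *
for i in range(3):
    s=snap('top');q=r.sense();print(q['clock'],q['position'].round(4),q['ee_rot'].round(3),q['force'].round(2))
yaw=q['ee_rot'][2];x=np.array([np.cos(yaw),np.sin(yaw)]);y=np.array([x[1],-x[0]])
d=np.array([.4986,.0133])-q['position'][:2];print('pivot in tool',d@x,d@y)
E
```

```text
20.8 [0.4502 0.0866 0.1399] [ 3.141 -0.     0.291] [-1.64 -0.73  1.35]
20.85 [0.4502 0.0865 0.1399] [ 3.141 -0.     0.293] [-0.94 -1.01  0.54]
20.9 [0.4502 0.0866 0.1398] [ 3.141 -0.     0.294] [-0.73  0.46  0.97]
pivot in tool 0.02510463486693062 0.08415590294500579
```

Request:
{"op": "drive_tool", "data": {"series": [[[0.06, 0, 0], [0, 0, 0]], [[0.12, 0, 0], [0, 0, 0]], [[0.18, 0, 0], [0, 0, 0]], [[0.24, 0, 0], [0, 0, 0]], [[0.3, 0, 0], [0, 0, 0]], [[0.35, 0, 0], [0, 0, 0]], [[0.4, 0, 0], [0, 0, 0]], [[0.45, 0, 0], [0, 0, 0]], [[0.5, 0, 0], [0, 0, 0]], [[0.5, 0, 0], [0, 0, 0]]]}}

```text
clock: 22.15
position: [0.4549, 0.0883, 0.1394]
ee_rot: [-3.141, 0.0, 0.292]
force: [-2.7, 0.8, 0.7]
grip_width: 0.001
gripper_force: 1.1
```

Request:
{"op": "drive_tool", "data": {"series": [[[0.03, 0, 0], [0, 0, 0]], [[0.06, 0, 0], [0, 0, 0]], [[0.09, 0, 0], [0, 0, 0]], [[0.12, 0, 0], [0, 0, 0]], [[0.15, 0, 0], [0, 0, 0]], [[0.18, 0, 0], [0, 0, 0]], [[0.21, 0, 0], [0, 0, 0]], [[0.24, 0, 0], [0, 0, 0]], [[0.27, 0, 0], [0, 0, 0]], [[0.3, 0, 0], [0, 0, 0]]]}}

```text
clock: 23.4
position: [0.4564, 0.0889, 0.1392]
ee_rot: [-3.141, 0.003, 0.292]
force: [-9.9, -0.8, 4.5]
grip_width: -0.001
gripper_force: 4.7
```

```bash
python3 - <<'E'
from h import *
for i in range(3):
    s=snap('top');q=r.sense();print(q['clock'],q['position'].round(4),q['force'].round(2))
cv2.imwrite('pics/t4.png',cv2.resize(s['color'][205:345,250:390,::-1],None,fx=4.2,fy=4.2,interpolation=cv2.INTER_CUBIC))
E
```

```text
23.45 [0.4564 0.0889 0.1391] [-9.17 -1.59  4.65]
23.5 [0.4564 0.0889 0.1392] [-8.63 -0.91  4.08]
23.55 [0.4564 0.0889 0.1392] [-8.98 -1.63  4.38]
```

View pics/t4.png

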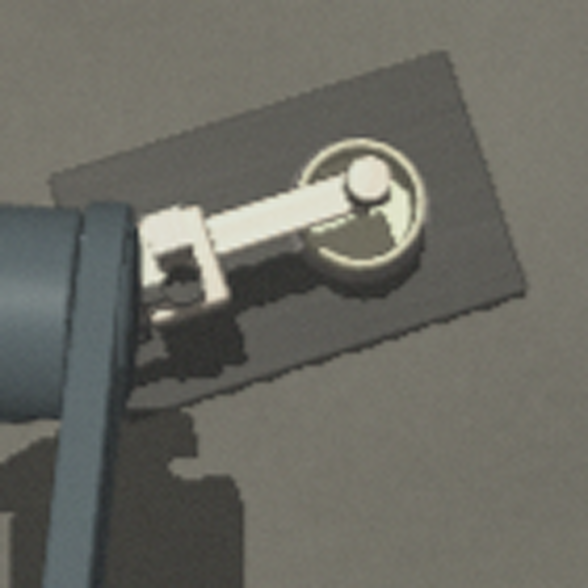

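Request:
{"op": "drive_tool", "data": {"series": [[[0.02, 0, -0.03], [0, 0, 0]], [[0.04, 0, -0.03], [0, 0, 0]], [[0.06, 0, -0.03], [0, 0, 0]], [[0.08, 0, -0.03], [0, 0, 0]], [[0.1, 0, -0.03], [0, 0, 0]], [[0.12, 0, -0.03], [0, 0, 0]], [[0.12, 0, -0.03], [0, 0, 0]], [[0.12, 0, -0.03], [0, 0, 0]], [[0.12, 0, -0.03], [0, 0, 0]], [[0.12, 0, -0.03], [0, 0, 0]]]}}

```text
clock: 24.8
position: [0.4566, 0.0891, 0.1391]
ee_rot: [-3.141, 0.006, 0.292]
force: [-11.8, -1.4, 5.0]
grip_width: 0.001
gripper_force: 6.0
```

Request:
{"op": "drive_tool", "data": {"series": [[[-0.3, 0, 0], [0, 0, 0]], [[-1, 0, 0], [0, 0, 0]], [[-3, 0, 0], [0, 0, 0]], [[-5, 0, 0], [0, 0, 0]], [[-5, 0, -4], [0, 0, 0]], [[-5, 0, -9], [0, 0, 0]], [[-5, -5, -13], [0, 0, 0]], [[-5, -10, -14], [0, 0, 0]], [[-5, -16, -14], [0, 0, 0]], [[-5, -20, -14], [0, 0, 0]]]}}

```text
clock: 26.05
position: [0.3533, 0.2688, 0.2808]
ee_rot: [-3.141, -0.004, 0.293]
force: [1.2, -0.9, 0.5]
grip_width: -0.001
gripper_force: 0.0
```

```bash
python3 - <<'E'
from h import *
s=snap('top');q=r.sense();print(q['clock'],q['position'].round(4),q['force'].round(2))
W=pts(s);z=W[...,2]
for k in((335,344,242,252,.12,.18),(302,330,246,265,.1,.14)):
    a=z[k[2]:k[3],k[0]:k[1]];a=a[(a>k[4])&(a<k[5])];print(a.size,a.mean())
cv2.imwrite('pics/t5.png',cv2.resize(s['color'][205:345,250:390,::-1],None,fx=4.2,fy=4.2,interpolation=cv2.INTER_CUBIC))
E
```

```text
26.1 [0.3519 0.2718 0.2806] [-1.87  1.64  0.02]
73 0.15129475903708536
297 0.11847196343491964
```

View pics/t5.png

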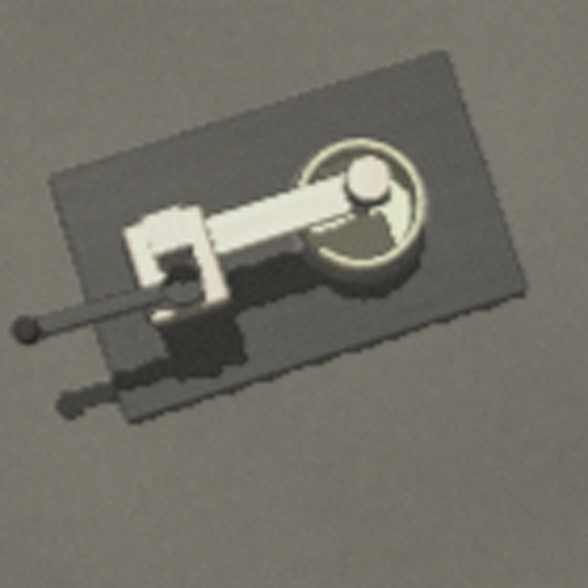

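The pin at (25,329) and pivot at (182,286) put the lever about 2.7° past the plate's long edge, so it is at its stop. The slide height is unchanged and the cup hasn't moved.

```bash
python3 -c "
from h import *
print(r.close_job())"
```

```text
the job is handed in; nothing more can be done
None
```

The job is handed in: the probe was lowered until its tip touched the cup's bottom at about 4 N, the clamp lever was swung to its stop, and the arm was clear at 26 s; the cup's floor came out about 20 mm above its underside (rough camera estimate), so the cup is roughly 40 mm deep.

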